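Slide the tube rack along its rail to the scribed line

ROBOT

A 6-joint arm with a two-finger parallel gripper is mounted at the origin on the work surface. World frame = base frame: x ahead of the robot, y to its left, z up, the work surface at z = 0. Lengths are in m, angles in degrees, forces in N, time in s.
With the tool pointing down it reaches from about 0.275 to 0.85 m from the base axis. Payload 19 kg.
Tool frame: the origin (TCP) lies at the very end of the fingers, on their centre line; the grasp point (between the pads) lies 19 mm behind it; z points along the fingers, y is the direction in which the jaws open and shut (so a half turn about z gives the same grasp; the last joint's range is limited). The gripper opens to 85 mm and grips with 20 to 120 N. Pads are 22 mm wide; open, the fingers measure 114 mm over their backs; the gripper's body (76 mm by 85 mm) begins 54 mm behind the grasp point. The pads swing forward as they close: fully open they stand 13 mm farther back than shut.
Start: joints at [-71.448, 8.623, 82.357, -0, 89.026, -7.678], TCP at [0.254, -0.516, 0.231] pointing down, gripper open.
Joint ranges: [-160.23, 160.23], [-39.13, 120.54], [6.94, 153.29], [-79.49, 259.48], [9.18, 160.14], [-161.06, 161.06]. Speed limits (degrees/s): [108.29, 108.29, 127.2, 172.46, 172.46, 172.46].

INTERFACE

Orientations are given as a 3x3 rotation matrix whose columns are the frame's x, y, z axes.
In Python, from rig import get_obs, capture, finish_job, cut_out, tip_of gives the robot as it stands.
- The arm moves only by the tool servo_tool, never from a script. Its argument "increments" is a list of rows, each an object of numbers: "tx", "ty", "tz": the shift along the tool's x, y, z in cm; "turn": the turn about the tool's z in rad. In form: [{"tx": .., "ty": .., "tz": .., "turn": ..}, ...]. A call has 1 to 10 rows; each row is the pose to reach, as a shift and turn from the pose commanded when the call began, along the tool's axes at that moment; what a row does not reach only later rows make up. A row lasts 1/10 s, in which the tool goes at most 50 mm and 8.59 degrees, less where a joint would pass 70% of its speed; a pose out of reach is approached as far as the arm can. A call with a gripper value outside its range is refused whole. "hand" is the opening, from -1 (shut) to 1 (fully open), set as the call begins (left out, the last holds). The fingers move at their own pace and stop on an object; "squeeze" is the grip in N (left out, the last holds). Time passes only in rows, so rows that repeat a pose let the fingers close. It gives the time, the measured TCP pose, the force and the opening at its end, in the units of the state.
- get_obs(): the state, without advancing time (a new reading comes with each control period).
- capture(name): name is "scene" or "side" or "wrist"; returns a dict with "frame" (384x512x3 uint8, blue, green, red), "depth" (384x512 float32, m along the optical axis (not along the pixel's ray), 0 where there is no reading), "vfov" (degrees; the focal length in pixels is half the picture's height over the tangent of half this angle, whatever the lens; pixels are square), "cx", "cy" (the principal point, pixels), "rvec" (rotation vector, rad) and "tvec" (3), from world to camera coordinates, as OpenCV has them. Camera axes: x right, y down, z forward; pixel columns grow to the right and rows downward; lengths in m; the calibration is good to about 2 mm. A picture is of the moment at which its call begins.
- finish_job(): hands the job in, once; it reports no verdict.
Trained networks look in a picture, given as the dict that the camera call returned (one of the last four; its "shot" number tells which), for a name from the list of things; names that differ only in an ending like _2 or _b are one class to them, and where a whole thing is asked for, a point or a joint stands for the part that bears it (a point fixed in the world has none). Each returns a list of dicts, best first, with "score" (0 to 1); they miss things now and then, are a little off and sometimes report something else, mostly with a low value. They report only what shows in the picture. A call takes as long as a camera call.
- cut_out(picture, target): "pixels" (384x512 bool, what is visible of it) and "bbox" ([left, top, width, height] in pixels, round what is visible of it).
- tip_of(picture, target): "centre" ([column, row] in pixels: a listed point, or the origin of a listed thing).
The state is a dict: "time": time; "joint_pos": joint angles; "joint_velocities": joint speeds; "joint_torque": joint torques, N m; "position": TCP position; "eef_rot": TCP orientation; "contact_force": force on the tool from outside, world axes, zero at the start; "torque": the same for the moment, N m; "width": finger opening in m.
Only numpy, scipy, OpenCV 4.12 (cv2) and the standard library are available. Lean on these libraries where they do the work, as an engineer would, in place of code of your own. Each camera call takes 0.05 s, during which the arm holds its last target.

TASK

Load the tube rack for the sampler: without lifting it, push the white rack squarely home against the steel guide rail, pressing it gently but firmly so that it seats (about half a kilo of push on the rail, over what it takes to slide it, is plenty), and then slide it along the rail until its leading edge meets the scribed line across the plate. Nothing stops the rack at the line, so ease it up and do not overrun the line; never ram it against the rail, leave it flush and on the line, and leave the other things where they are.

Things in the scene. Friction and masses are not known exactly. Their poses are not given: they have to be found in the camera images.
- plate: fixed grey-painted metal loading plate, 260 mm (x) by 480 mm (y), 10 mm thick, on the bench; origin at the centre of its underside, z up, working surface 10 mm above the bench. +x points to the rail (away from the robot), +y (about the robot's left) is the way the rack must travel. The short ticks along its near edge have no part in the job
- rail: fixed straight steel guide rail on the plate, along the plate's y, 16 mm wide, 20 mm high above the plate, 460 mm long; origin at the foot of its near face (the face that the rack must lie against), at mid-length; axes as the plate's
- line (a point): point on the centre of the scribed line, a black line 2 mm wide across the plate from its near edge to the rail, square to the rail and carried over the rail's top. The point is where the line meets the foot of the rail's near face, on the plate's surface (70 mm in x, 130 mm in y from the plate's centre); axes as the plate's
- rack: loose white plastic tube rack: solid block 90 mm (x) by 170 mm (y) by 50 mm high with flat upright sides; tubes fixed in it stand 30 mm above its top, 12 mm or more in from its sides. 0.4 to 0.6 kg, takes some 3 to 9 N to slide. Origin at the centre of its underside; +x side goes to the rail, +y end leads. Starts 5 to 50 mm off the rail, askew, 70 to 130 mm short of the line
- rack_lead (a point): middle of the bottom edge of the rack's leading (+y) end, 85 mm in y from the rack's origin: this edge has to meet the line
- rack_back_a (a point): bottom corner of the rack at the rail side (+x), leading end (+y)
- rack_back_b (a point): bottom corner of the rack at the rail side (+x), trailing end (-y)
- jar: bystander: amber jar, 36 mm across, 50 mm high, stands on the plate behind the rail; origin at its foot
- vial: bystander: small glass jar, 26 mm across, 50 mm high, stands on the plate behind the rail; origin at its foot
- cup: bystander: specimen cup with lid, 48 mm across, 60 mm high, stands on the plate beyond the line, towards the near edge; origin at its foot
- bottle: bystander: white bottle, 64 mm across, 130 mm high, on the bench to the left; origin at its foot
- slidebox: bystander: flat grey slide box, 85 by 110 by 32 mm, on the bench to the left
- timer: bystander: small white bench timer, 60 by 75 by 22 mm, on the bench to the right
- pipette: bystander: white hand pipette lying on the bench beyond the plate, about 250 mm long, 45 mm high
- tray: bystander: open white tray, 100 by 140 by 45 mm, on the bench to the right

How it is judged:
By the outcome, as a careful person would: the job done as asked, in the order asked, and still so for the second after the job is handed in, with the robot touching nothing.
It also fails if it takes over 58 s, if anything falls off the work surface, if the arm or the gripper's body presses on something with over 40 N, if the wrist force passes 120 N, or if a joint passes its speed limit or range.

## Working session

There is one attempt and no reset: what is moved stays moved. The work goes in short steps, Python scripts to look and compute and a tool call to move; the robot and the scene stay as the last step left them, time stands still between calls to the robot, and variables do not carry over. Pictures are saved under pics/ and viewed, and the job is handed in when it is done.

Besides the shell and the picture viewer there is one more tool, called after "Request:" as name([rows], argument=value, ...), one row to a line, values as JSON. servo_tool: Moves the arm, as the interface text tells. Its arguments: {"type":"object","properties":{"increments":{"type":"array","items":{"type":"object","properties":{"tx":{"type":"number"},"ty":{"type":"number"},"tz":{"type":"number"},"turn":{"type":"number"}}}},"hand":{"type":"number"},"squeeze":{"type":"number"}},"required":["increments"]}

```bash
ls; mkdir -p pics
cat > h.py <<'E'
import numpy as np, cv2
from rig import get_obs, capture, finish_job, cut_out, tip_of
def K(p):
    f=p["frame"].shape[0]/2/np.tan(np.radians(p["vfov"])/2)
    return np.array([[f,0,p["cx"]],[0,f,p["cy"]],[0,0,1]])
def RT(p):
    return cv2.Rodrigues(np.array(p["rvec"],float))[0], np.array(p["tvec"],float).ravel()
def proj(p,P):
    return cv2.projectPoints(np.atleast_2d(np.array(P,float)),np.array(p["rvec"],float),np.array(p["tvec"],float),K(p),None)[0].reshape(-1,2)
def plane(p,uv,z):
    R,t=RT(p); uv=np.atleast_2d(uv).astype(float)
    d=(np.linalg.inv(K(p))@np.c_[uv,np.ones(len(uv))].T).T@R; c=-R.T@t
    return c+d*((z-c[2])/d[:,2])[:,None]
def cloud(p):
    R,t=RT(p);v,u=np.mgrid[:p["depth"].shape[0],:p["depth"].shape[1]];d=p["depth"];k=K(p)
    X=np.stack([(u-k[0,2])/k[0,0]*d,(v-k[1,2])/k[1,1]*d,d],-1)
    return (X-t)@R
E
python3 - <<'E'
from h import *
o=get_obs()
for k,v in o.items(): print(k,np.round(v,3).tolist())
for n in("scene","side","wrist"):
    p=capture(n); cv2.imwrite(f"pics/{n}0.png",p["frame"])
    R,t=RT(p); print(n,p["vfov"],p["cx"],p["cy"],"cam",np.round(-R.T@t,3),"axis",np.round(R[2],2),[k for k in p])
    for T in("rack_lead","rack_back_a","rack_back_b","rack","line","rail","plate"):
        r=tip_of(p,T); print(T,[(np.round(x["centre"],1).tolist(),round(x["score"],2)) for x in r[:3]], [np.round(plane(p,x["centre"],.01)[0],4).tolist() for x in r[:2]])
E
```

```text
pics
time 0.0
joint_pos [-71.447, 8.648, 82.391, -0.0, 89.025, -7.677]
joint_velocities [-0.045, 0.088, 0.018, -0.08, -0.028, -0.013]
joint_torque [-0.0, -71.305, -57.087, -0.0, 0.009, 0.0]
position [0.254, -0.516, 0.231]
eef_rot [[0.897, 0.442, -0.0], [0.442, -0.897, 0.001], [0.0, -0.001, -1.0]]
contact_force [-0.04, 0.057, 0.709]
torque [-0.049, 0.014, -0.004]
width 0.085
scene 57.67094961682167 256.11257391842776 190.11488147705566 cam [1.035 0.847 0.906] axis [-0.33 -0.66 -0.67] ['frame', 'depth', 'vfov', 'cx', 'cy', 'rvec', 'tvec', 'shot']
rack_lead [([300.4, 211.5], 0.84)] [[0.4991, 0.1293, 0.01]]
rack_back_a [([271.0, 185.4], 0.89), ([293.6, 213.6], 0.66), ([215.6, 216.6], 0.47)] [[0.5283, -0.0421, 0.01], [0.5266, 0.1278, 0.01]]
rack_back_b [([271.0, 185.4], 0.89), ([293.6, 213.6], 0.66), ([215.6, 216.6], 0.47)] [[0.5283, -0.0421, 0.01], [0.5266, 0.1278, 0.01]]
rack [([292.6, 194.0], 0.94)] [[0.4773, 0.0368, 0.01]]
line [([285.1, 226.0], 0.84)] [[0.5834, 0.1665, 0.01]]
rail [([274.4, 205.7], 0.68), ([361.2, 287.9], 0.35)] [[0.5696, 0.0628, 0.01], [0.5017, 0.4753, 0.01]]
plate 
[... 290 characters left out ...]
.1], 0.69)] [[0.4785, 0.1079, 0.01]]
rack_back_a [([261.9, 232.0], 0.87)] [[0.5174, 0.1235, 0.01]]
rack_back_b [([261.9, 232.0], 0.87)] [[0.5174, 0.1235, 0.01]]
rack [([284.6, 215.8], 0.7)] [[0.4833, 0.0239, 0.01]]
line [([234.2, 236.7], 0.87)] [[0.5859, 0.1824, 0.01]]
rail [([260.9, 212.6], 0.68), ([342.5, 144.7], 0.68)] [[0.5606, 0.0483, 0.01], [0.4424, -0.4655, 0.01]]
plate [([274.7, 225.2], 0.7)] [[0.494, 0.0777, 0.01]]
wrist 68.58003483451948 251.85352663472057 190.5568177892843 cam [ 0.321 -0.482  0.373] axis [-0.26 -0.13 -0.96] ['frame', 'depth', 'vfov', 'cx', 'cy', 'rvec', 'tvec', 'shot']
rack_lead [] []
rack_back_a [] []
rack_back_b [] []
rack [] []
line [] []
rail [] []
plate [] []
```

```bash
cd pics; python3 -c "
import cv2
for n in('scene','side'):
    a=cv2.imread(n+'0.png')[110:320,150:430]; cv2.imwrite(n+'0c.png',cv2.resize(a,None,fx=2.8,fy=2.8,interpolation=cv2.INTER_CUBIC))"
```

```text
(no output)
```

View pics/scene0c.png

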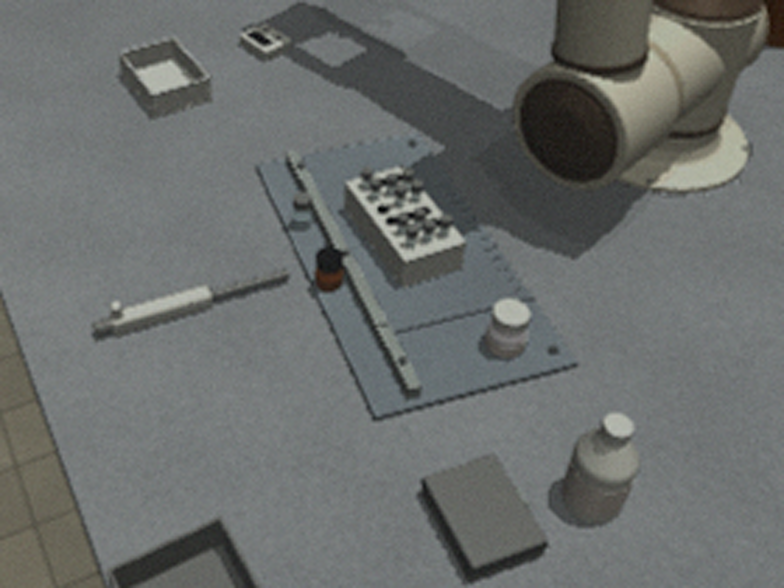

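View pics/side0c.png

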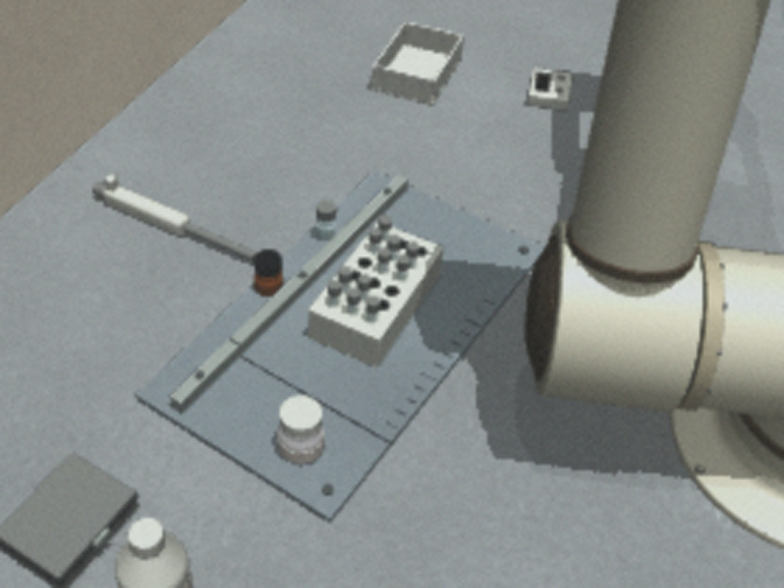

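View pics/scene0.png

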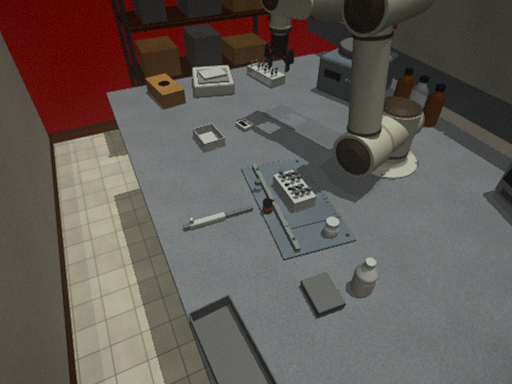

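The scene picture shows the rack at about (292,190) px, askew off the rail, with the line at about (300,225) px. The jar and vial are behind the rail and the cup is beyond the line. I'll move the wrist camera over the plate to measure more closely.

Request:
servo_tool([
  {"tx": 2, "ty": -1.6, "tz": -1, "turn": 0.05},
  {"tx": 6, "ty": -4.8, "tz": -3, "turn": 0.15},
  {"tx": 10, "ty": -8, "tz": -5, "turn": 0.25},
  {"tx": 14, "ty": -11.3, "tz": -7, "turn": 0.35},
  {"tx": 18, "ty": -14.5, "tz": -7, "turn": 0.45},
  {"tx": 22, "ty": -17.7, "tz": -7, "turn": 0.55},
  {"tx": 26, "ty": -21, "tz": -7, "turn": 0.6},
  {"tx": 30, "ty": -24.2, "tz": -7, "turn": 0.6},
  {"tx": 34, "ty": -27.5, "tz": -7, "turn": 0.6},
  {"tx": 38, "ty": -30.7, "tz": -7, "turn": 0.6},
], hand=0)

```text
time: 2.2
position: [0.4498, -0.0915, 0.3016]
eef_rot: [[0.99, -0.142, 0.001], [-0.142, -0.99, -0.0], [0.001, 0.0, -1.0]]
contact_force: [0.7, -1.3, 0.0]
width: 0.0427
```

Request:
servo_tool([
  {"tx": 1.3, "ty": -4.3},
  {"tx": 2.6, "ty": -8.6},
  {"tx": 3.7, "ty": -12},
  {"tx": 4.2, "ty": -14},
  {"tx": 4.2, "ty": -14},
  {"tx": 4.2, "ty": -14},
  {"tx": 4.2, "ty": -14},
])

```text
validation failed for argument at $.in...
```

```bash
cat > look.py <<'E'
from h import *; import sys
tag=sys.argv[1]; cams=sys.argv[2].split(',')
o=get_obs(); print(o["time"],np.round(o["position"],4),np.round(o["contact_force"],2),o["width"])
for n in cams:
    p=capture(n); cv2.imwrite(f"pics/{n}_{tag}.png",p["frame"]); np.savez(f"pics/{n}_{tag}.npz",**p)
    R,t=RT(p); print(n,"cam",np.round(-R.T@t,3),"axis",np.round(R[2],2))
    for T in("rack_lead","rack_back_a","line","rail","plate"):
        r=tip_of(p,T); print(T,[(np.round(x["centre"],1).tolist(),round(x["score"],2)) for x in r[:3]], [np.round(plane(p,x["centre"],.01)[0],4).tolist() for x in r[:2]])
E
python3 look.py 1 wrist
```

```text
2.2 [ 0.4498 -0.0915  0.3016] [ 0.72 -1.28  0.  ] 0.04269413723919763
wrist cam [ 0.524 -0.101  0.444] axis [-0.29  0.04 -0.96]
rack_lead [] []
rack_back_a [([101.6, 122.9], 0.95), ([510.7, 123.5], 0.71), ([214.5, 111.7], 0.58)] [[0.529, 0.126, 0.01], [0.4412, -0.4816, 0.01]]
line [([51.6, 88.9], 0.97)] [[0.5858, 0.1836, 0.01]]
rail [([141.4, 92.0], 0.67)] [[0.5632, 0.0557, 0.01]]
plate [] []
```

View pics/wrist_1.png

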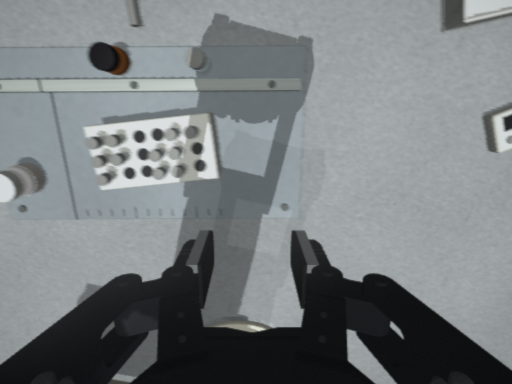

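The wrist view shows the rail as a horizontal band at rows 80–91, the line at column ~57, and the rack at columns 85–218, rows 113–190. The last move was refused at validation, so I'll send it again with every field filled in.

Request:
servo_tool([
  {"tx": 1.3, "ty": -4.3, "tz": 0, "turn": 0},
  {"tx": 2.6, "ty": -8.6, "tz": 0, "turn": 0},
  {"tx": 3.7, "ty": -12, "tz": 0, "turn": 0},
  {"tx": 4.2, "ty": -14, "tz": 0, "turn": 0},
  {"tx": 4.2, "ty": -14, "tz": 0, "turn": 0},
  {"tx": 4.2, "ty": -14, "tz": 0, "turn": 0},
  {"tx": 4.2, "ty": -14, "tz": 0, "turn": 0},
])

```text
time: 3.2
position: [0.5107, 0.0375, 0.3014]
eef_rot: [[0.99, -0.144, -0.0], [-0.144, -0.99, -0.0], [0.0, 0.0, -1.0]]
contact_force: [-0.3, -0.4, 0.2]
width: 0.043
```

```bash
python3 look.py 2 wrist; python3 -c "
import cv2;a=cv2.imread('pics/wrist_2.png')[:280];cv2.imwrite('pics/w2b.png',cv2.resize(a,None,fx=1.5,fy=1.5,interpolation=cv2.INTER_CUBIC))"
```

```text
3.2 [0.5107 0.0375 0.3014] [-0.29 -0.37  0.23] 0.04296568248748635
wrist cam [0.585 0.028 0.443] axis [-0.29  0.04 -0.96]
rack_lead [] []
rack_back_a [([193.9, 151.7], 0.86), ([303.7, 141.1], 0.67)] [[0.5277, 0.1266, 0.01], [0.5196, -0.0427, 0.01]]
line [([149.2, 120.9], 0.56)] [[0.5827, 0.1834, 0.01]]
rail [([236.0, 119.6], 0.68)] [[0.5659, 0.0545, 0.01]]
plate [] []
```

View pics/w2b.png

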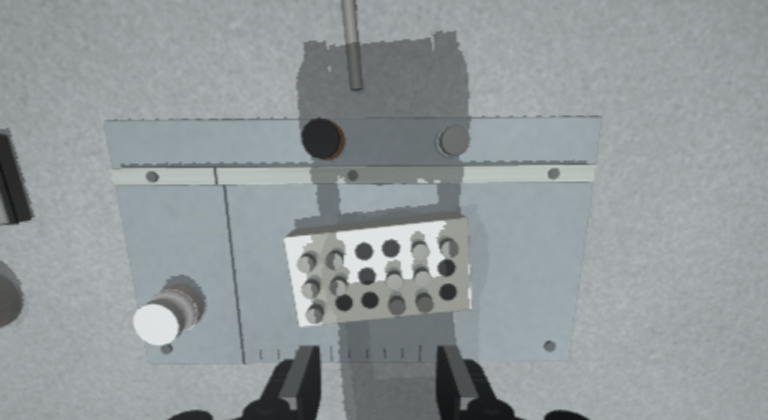

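```bash
cat > meas.py <<'E'
from h import *; import sys
def load(f): return dict(np.load(f,allow_pickle=True))
def fit(P):
    vx,vy,x,y=cv2.fitLine(P.astype(np.float32),cv2.DIST_HUBER,0,1e-4,1e-4).ravel(); return np.array([x,y]),np.array([vx,vy])
def colstep(p,pred,span,sign):
    pass
def edge_refine(p,A,B,n=60,half=8,kind="max",sg=0):
    """sample along world segment A-B (3d), find sub-pixel gradient extreme across it; returns pixels"""
    g=cv2.GaussianBlur(cv2.cvtColor(p["frame"],cv2.COLOR_BGR2GRAY).astype(np.float32),(0,0),.8)
    P=proj(p,np.linspace(A,B,n)); d=P[-1]-P[0]; d/=np.hypot(*d); nrm=np.array([-d[1],d[0]])
    s=np.arange(-half,half+.01,.25); out=[]
    for q in P:
        xy=q+s[:,None]*nrm
        v=cv2.remap(g,xy[None,:,0].astype(np.float32),xy[None,:,1].astype(np.float32),cv2.INTER_LINEAR)[0]
        if kind=="dark": w=v.copy(); i=w.argmin(); sc=np.median(v)-w[i]
        else:
            w=np.gradient(v)*sg if sg else np.abs(np.gradient(v)); i=w.argmax(); sc=w[i]
        out.append([*xy[i],sc,s[i]])
    return np.array(out)
def frame_of(p,yaw,rail,verbose=1):
    """refine rail near top edge and line; returns origin(line pt) & yaw"""
E
python3 - <<'E'
from meas import *
p=load("pics/wrist_2.npz"); C=cloud(p)
z=C[...,2]; 
print("cam depth z at plate,rail,rack samples:",z[200,120],z[117,200],z[165,205],z[300//2,220])
# rack top from depth
m=(z>.052)&(z<.068); n,l,s,c=cv2.connectedComponentsWithStats(m.astype(np.uint8)); 
for i in range(1,n):
    if s[i,4]>60: print(s[i],np.round(c[i]))
E
```

```text
cam depth z at plate,rail,rack samples: 0.043244884879229756 0.0286329800634917 0.059748663401238696 0.019008592577050554
[200  79  26  27 544] [213.  92.]
[293  83  20  21 316] [303.  93.]
[ 189  144  125   74 5865] [254. 179.]
[ 97 199  26  25 157] [114. 207.]
```

```bash
cat >> meas.py <<'E'
def measure(p,u,L,rack=None,verbose=True):
    """u: plate yaw guess (rad); L: line point guess. Returns refined."""
    for it in range(2):
        ex=np.array([np.cos(u),np.sin(u)]); ey=np.array([-ex[1],ex[0]])
        W=lambda a,b,z: np.array([*(np.array(L)[:2]+a*ex+b*ey),z])
        e=edge_refine(p,W(0,-.32,.03),W(0,.06,.03),n=90,half=6 if it==0 else 3,sg=0)
        q=plane(p,e[:,:2],.03)[:,:2]
        c,d=fit(q); d=d*np.sign(d@ey); r=(q-c)@np.array([d[1],-d[0]])
        k=np.abs(r)<.003; c,d=fit(q[k]); d=d*np.sign(d@ey)
        u=np.arctan2(-d[0],d[1]); ex=np.array([d[1],-d[0]]); ey=d
        l=edge_refine(p,np.array([*(np.array(L)[:2]-.015*ex),.01]),np.array([*(np.array(L)[:2]-.09*ex),.01]),n=40,half=6 if it==0 else 4,kind="dark")
        ql=plane(p,l[:,:2],.01)[:,:2]; b=(ql-c)@ey; bm=np.median(b[l[:,2]>4]) if (l[:,2]>4).sum()>5 else np.median(b)
        L=c+bm*ey
        if verbose: print("it",it,"yaw",np.degrees(u),"rail rms mm",1e3*r[k].std(),k.sum(),"line pt",np.round(L,4),"line spread mm",1e3*np.std(b), "slope",np.polyfit((ql-c)@ex,b,1)[0])
    return u,L
def rack_depth(p,u,L,lo=.052,hi=.066):
    C=cloud(p); z=C[...,2]; ex=np.array([np.cos(u),np.sin(u)]); ey=np.array([-ex[1],ex[0]])
    m=(z>lo)&(z<hi); a=(C[...,:2]-L)@ex; b=(C[...,:2]-L)@ey
    m&=(a<-.003-0*a)&(a>-.19)&(b>-.36)&(b<.02)
    n,l,s,c=cv2.connectedComponentsWithStats(m.astype(np.uint8)); i=1+s[1:,4].argmax(); mm=l==i
    P=np.c_[a[mm],b[mm]].astype(np.float32)
    (cx,cy),(w,h),an=cv2.minAreaRect(P*1000); box=cv2.boxPoints(((cx,cy),(w,h),an))
    return box,(cx,cy),(w,h),an,mm
E
python3 - <<'E'
from meas import *
p=load("pics/wrist_2.npz")
u,L=measure(p,np.radians(-8.3),[.583,.1834])
print(np.round(rack_depth(p,u,L)[:4][0],1),rack_depth(p,u,L)[1:4])
E
```

```text
it 0 yaw -7.735603326272313 rail rms mm 0.9218477752760326 82 line pt [0.5815 0.184 ] line spread mm 0.400182558775778 slope -0.0026377743949134755
it 1 yaw -7.825713674562648 rail rms mm 0.8550862862169382 83 line pt [0.5815 0.184 ] line spread mm 0.33331881615335657 slope 0.0006762420128543496
[[-135.8  -74.6]
 [-118.  -243.9]
 [ -28.2 -234.5]
 [ -45.9  -65.2]] ((-81.96698760986328, -154.54684448242188), (90.37456512451172, 170.27015686035156), 5.983373165130615)
```

Request:
servo_tool([
  {"tx": -3, "ty": 0, "tz": 1, "turn": -0.008},
  {"tx": -7, "ty": 0, "tz": 3, "turn": -0.008},
  {"tx": -11, "ty": 0, "tz": 6, "turn": -0.008},
  {"tx": -12.2, "ty": 0, "tz": 10, "turn": -0.008},
  {"tx": -12.2, "ty": 0, "tz": 14, "turn": -0.008},
  {"tx": -12.2, "ty": 0, "tz": 17, "turn": -0.008},
  {"tx": -12.2, "ty": 0, "tz": 19, "turn": -0.008},
  {"tx": -12.2, "ty": 0, "tz": 20, "turn": -0.008},
  {"tx": -12.2, "ty": 0, "tz": 20, "turn": -0.008},
  {"tx": -12.2, "ty": 0, "tz": 20, "turn": -0.008},
])

```text
time: 4.5
position: [0.3906, 0.0563, 0.1022]
eef_rot: [[0.991, -0.134, 0.001], [-0.134, -0.991, 0.0], [0.001, -0.0, -1.0]]
contact_force: [-0.5, 0.3, 0.4]
width: 0.0427
```

```bash
cat > st.py <<'E'
from h import *
o=get_obs(); u=np.radians(-7.826); L=np.array([.5815,.184]); ex=np.array([np.cos(u),np.sin(u)]); ey=np.array([-ex[1],ex[0]])
d=np.array(o["position"])[:2]-L; f=np.array(o["contact_force"]); R=np.array(o["eef_rot"])
print("t",o["time"],"a,b mm",np.round([d@ex*1e3,d@ey*1e3],1),"z",round(o["position"][2],4),"tool-x yaw rel",round(float(np.degrees(np.arctan2(R[1,0],R[0,0])-u)),2),"F a,b,z",np.round([f[:2]@ex,f[:2]@ey,f[2]],2),"Mz",np.round(o["torque"],2),o["width"])
E
python3 st.py
```

```text
t 4.5 a,b mm [-171.7 -152.5] z 0.1022 tool-x yaw rel 0.13 F a,b,z [-0.51  0.25  0.45] Mz [-0.03 -0.02 -0.02] 0.04274463369250481
```

Request:
servo_tool([
  {"tx": 0, "ty": 0, "tz": 2, "turn": 0},
  {"tx": 0, "ty": 0, "tz": 4, "turn": 0},
  {"tx": 0, "ty": 0, "tz": 6, "turn": 0},
  {"tx": 0, "ty": 0, "tz": 7.4, "turn": 0},
  {"tx": 0, "ty": 0, "tz": 7.9, "turn": 0},
  {"tx": 0, "ty": 0, "tz": 7.9, "turn": 0},
  {"tx": 0.5, "ty": 0, "tz": 7.9, "turn": 0},
  {"tx": 1.0, "ty": 0, "tz": 7.9, "turn": 0},
])

```text
time: 5.3
position: [0.4012, 0.0549, 0.0234]
eef_rot: [[0.991, -0.134, 0.002], [-0.134, -0.991, 0.0], [0.002, -0.0, -1.0]]
contact_force: [-0.3, 0.7, -0.5]
width: 0.0428
```

```bash
python3 st.py; python3 look.py 3 wrist,side;python3 -c "
import cv2,numpy as np;a=cv2.imread('pics/wrist_3.png');b=cv2.resize(cv2.imread('pics/side_3.png')[130:310,190:430],(512,384));cv2.imwrite('pics/c3.png',cv2.resize(np.hstack([a,b]),None,fx=.78,fy=.78))"
```

```text
t 5.3 a,b mm [-161.1 -152.4] z 0.0234 tool-x yaw rel 0.14 F a,b,z [-0.43  0.69 -0.48] Mz [-0.02 -0.04 -0.  ] 0.04278803464685124
5.3 [0.4012 0.0549 0.0234] [-0.34  0.74 -0.48] 0.04278803464685124
wrist cam [0.475 0.046 0.165] axis [-0.29  0.04 -0.96]
rack_lead [] []
rack_back_a [] []
line [] []
rail [] []
plate [] []
side cam [0.172 0.798 0.883] axis [ 0.35 -0.65 -0.68]
rack_lead [([273.9, 236.2], 0.82), ([298.4, 137.0], 0.64)] [[0.4756, 0.1211, 0.01], [0.6291, -0.4309, 0.01]]
rack_back_a [([259.2, 233.0], 0.76)] [[0.5231, 0.1313, 0.01]]
line [([234.0, 241.0], 0.88)] [[0.5774, 0.1977, 0.01]]
rail [([258.3, 214.5], 0.73)] [[0.5642, 0.0603, 0.01]]
plate [([274.4, 225.2], 0.75)] [[0.4949, 0.0782, 0.01]]
```

View pics/c3.png

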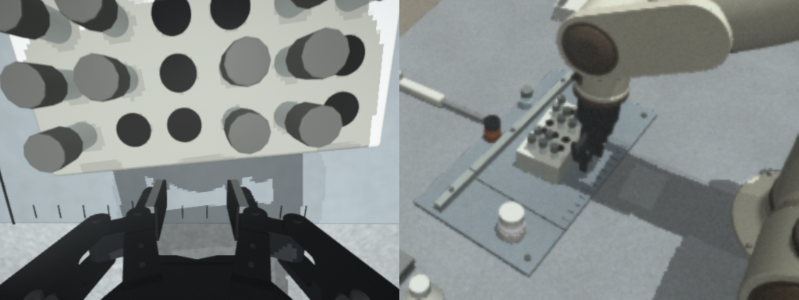

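Request:
servo_tool([
  {"tx": 0.5, "ty": 0, "tz": 0, "turn": 0},
  {"tx": 0.8, "ty": 0, "tz": 0, "turn": 0},
  {"tx": 1.1, "ty": 0, "tz": 0, "turn": 0},
  {"tx": 1.4, "ty": 0, "tz": 0, "turn": 0},
  {"tx": 1.7, "ty": 0, "tz": 0, "turn": 0},
  {"tx": 2.0, "ty": 0, "tz": 0, "turn": 0},
  {"tx": 2.3, "ty": 0, "tz": 0, "turn": 0},
  {"tx": 2.6, "ty": 0, "tz": 0, "turn": 0},
  {"tx": 2.9, "ty": 0, "tz": 0, "turn": 0},
  {"tx": 3.2, "ty": 0, "tz": 0, "turn": 0},
])

```text
time: 6.9
position: [0.4315, 0.0509, 0.0222]
eef_rot: [[0.991, -0.134, -0.001], [-0.134, -0.991, 0.0], [-0.001, -0.0, -1.0]]
contact_force: [-5.3, 1.6, 3.2]
width: 0.0427
```

```bash
python3 st.py
```

```text
t 6.9 a,b mm [-130.5 -152.3] z 0.0222 tool-x yaw rel 0.15 F a,b,z [-5.46  0.84  3.2 ] Mz [0.41 0.76 0.23] 0.042656201988506816
```

```bash
python3 look.py 4 wrist,side | head -1; python3 st.py;python3 -c "
import cv2,numpy as np;a=cv2.imread('pics/wrist_4.png');b=cv2.resize(cv2.imread('pics/side_4.png')[150:250,210:343],(512,384));cv2.imwrite('pics/c4.png',cv2.resize(np.hstack([a,b]),None,fx=.78,fy=.78))"
```

```text
6.9 [0.4315 0.0509 0.0222] [-5.3   1.57  3.2 ] 0.042656201988506816
t 7.5 a,b mm [-130.2 -152.4] z 0.0223 tool-x yaw rel 0.14 F a,b,z [-0.1   0.6  -0.65] Mz [-0.    0.   -0.03] 0.043299901904597066
```

View pics/c4.png

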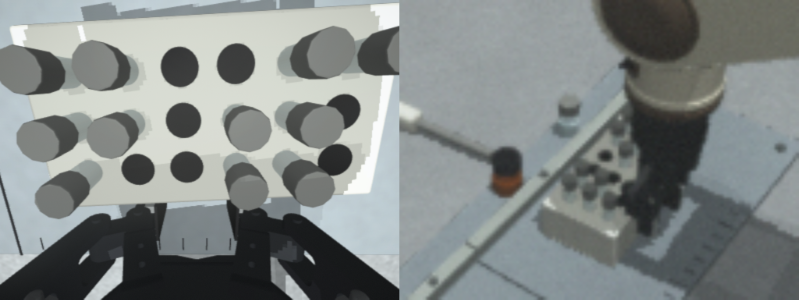

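Request:
servo_tool([
  {"tx": 0.2, "ty": 0, "tz": 0, "turn": 0},
  {"tx": 0.4, "ty": 0, "tz": 0, "turn": 0},
  {"tx": 0.6, "ty": 0, "tz": 0, "turn": 0},
  {"tx": 0.8, "ty": 0, "tz": 0, "turn": 0},
  {"tx": 1.0, "ty": 0, "tz": 0, "turn": 0},
  {"tx": 1.2, "ty": 0, "tz": 0, "turn": 0},
  {"tx": 1.4, "ty": 0, "tz": 0, "turn": 0},
  {"tx": 1.6, "ty": 0, "tz": 0, "turn": 0},
  {"tx": 1.8, "ty": 0, "tz": 0, "turn": 0},
  {"tx": 2.0, "ty": 0, "tz": 0, "turn": 0},
])

```text
time: 8.5
position: [0.4511, 0.0481, 0.0222]
eef_rot: [[0.991, -0.134, -0.001], [-0.134, -0.991, 0.0], [-0.001, -0.0, -1.0]]
contact_force: [-7.3, 0.7, 4.9]
width: 0.0429
```

```bash
python3 st.py; python3 look.py 5 wrist|grep xx; python3 st.py; python3 -c "
from meas import *
p=load('pics/wrist_5.npz'); u=np.radians(-7.826);L=np.array([.5815,.184]); r=rack_depth(p,u,L); print(r[:4]);C=cloud(p);print(np.median(C[...,2][r[4]]))
ex=np.array([np.cos(u),np.sin(u)]);
cv2.imwrite('pics/w5.png',p['frame'])"
```

```text
t 8.5 a,b mm [-110.7 -152.4] z 0.0222 tool-x yaw rel 0.14 F a,b,z [-7.31 -0.32  4.94] Mz [ 0.09  0.95 -0.11] 0.04289118767835867
t 8.8 a,b mm [-110.3 -152.4] z 0.0222 tool-x yaw rel 0.13 F a,b,z [-1.46  0.72 -0.94] Mz [ 0.06  0.36 -0.01] 0.04262643541855268
(array([[-122.21753 ,  -74.64583 ],
       [-121.27794 , -245.44139 ],
       [  -8.713837, -244.82216 ],
       [  -9.653427,  -74.026596]], dtype=float32), (-65.46568298339844, -159.73399353027344), (112.56581115722656, 170.79815673828125), 0.3151966333389282)
0.05944109254018947
```

View pics/wrist_5.png

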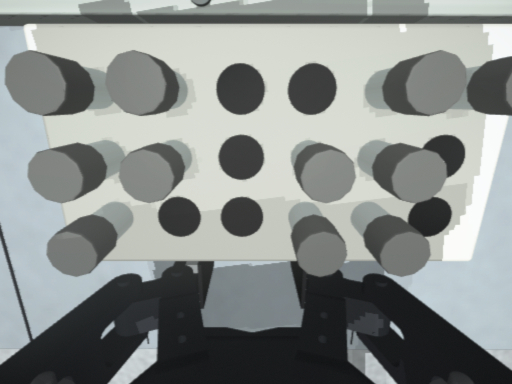

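The rack is now square, with about 9 mm left to the rail (its top edge is at row ~25, just below the rail at rows 15–22). It slides at roughly 7 N. I'll slow down from here.

Request:
servo_tool([
  {"tx": 0.1, "ty": 0, "tz": 0, "turn": 0},
  {"tx": 0.2, "ty": 0, "tz": 0, "turn": 0},
  {"tx": 0.3, "ty": 0, "tz": 0, "turn": 0},
  {"tx": 0.4, "ty": 0, "tz": 0, "turn": 0},
  {"tx": 0.5, "ty": 0, "tz": 0, "turn": 0},
  {"tx": 0.6, "ty": 0, "tz": 0, "turn": 0},
  {"tx": 0.7, "ty": 0, "tz": 0, "turn": 0},
])

```text
time: 9.5
position: [0.4582, 0.0472, 0.0222]
eef_rot: [[0.991, -0.134, -0.001], [-0.134, -0.991, 0.0], [-0.001, -0.0, -1.0]]
contact_force: [-5.3, 1.7, 2.6]
width: 0.0426
```

```bash
python3 st.py
```

```text
t 9.5 a,b mm [-103.5 -152.4] z 0.0222 tool-x yaw rel 0.14 F a,b,z [-5.46  0.95  2.6 ] Mz [ 0.09  0.81 -0.01] 0.04264803089988049
```

Request:
servo_tool([
  {"tx": 0.05, "ty": 0, "tz": 0, "turn": 0},
  {"tx": 0.1, "ty": 0, "tz": 0, "turn": 0},
  {"tx": 0.15, "ty": 0, "tz": 0, "turn": 0},
])

```text
time: 9.8
position: [0.4597, 0.047, 0.0222]
eef_rot: [[0.991, -0.134, -0.001], [-0.134, -0.991, 0.0], [-0.001, -0.0, -1.0]]
contact_force: [-4.2, 0.2, 2.7]
width: 0.0427
```

```bash
python3 st.py
```

```text
t 9.8 a,b mm [-102.  -152.3] z 0.0222 tool-x yaw rel 0.14 F a,b,z [-4.24 -0.33  2.72] Mz [0.   0.72 0.  ] 0.04274801951079513
```

Request:
servo_tool([
  {"tx": 0.04, "ty": 0, "tz": 0, "turn": 0},
  {"tx": 0.08, "ty": 0, "tz": 0, "turn": 0},
  {"tx": 0.12, "ty": 0, "tz": 0, "turn": 0},
])

```text
time: 10.1
position: [0.4606, 0.0469, 0.0222]
eef_rot: [[0.991, -0.134, -0.001], [-0.134, -0.991, 0.0], [-0.001, -0.0, -1.0]]
contact_force: [-11.3, 1.5, 8.6]
width: 0.0427
```

```bash
python3 st.py
```

```text
t 10.1 a,b mm [-101.1 -152.3] z 0.0222 tool-x yaw rel 0.14 F a,b,z [-11.37  -0.02   8.6 ] Mz [ 0.17  1.53 -0.11] 0.04265201296717182
```

Request:
servo_tool([
  {"tx": 0.02, "ty": 0, "tz": 0, "turn": 0},
  {"tx": 0.03, "ty": 0, "tz": 0, "turn": 0},
  {"tx": 0.03, "ty": 0, "tz": 0, "turn": 0},
])

```text
time: 10.4
position: [0.4606, 0.0468, 0.0222]
eef_rot: [[0.991, -0.134, -0.002], [-0.134, -0.991, 0.0], [-0.002, 0.0, -1.0]]
contact_force: [-11.7, 0.7, 8.6]
width: 0.043
```

```bash
python3 st.py
```

```text
t 10.4 a,b mm [-101.1 -152.3] z 0.0222 tool-x yaw rel 0.14 F a,b,z [-11.72  -0.85   8.59] Mz [ 0.16  1.57 -0.08] 0.04295517404885408
```

Request:
servo_tool([
  {"tx": 0.02, "ty": 0, "tz": 0, "turn": 0},
  {"tx": 0.03, "ty": 0, "tz": 0, "turn": 0},
  {"tx": 0.03, "ty": 0, "tz": 0, "turn": 0},
])

```text
time: 10.7
position: [0.4607, 0.0469, 0.0222]
eef_rot: [[0.991, -0.134, -0.002], [-0.134, -0.991, 0.0], [-0.002, -0.0, -1.0]]
contact_force: [-13.8, 1.6, 11.5]
width: 0.0426
```

```bash
python3 st.py
```

```text
t 10.7 a,b mm [-101.  -152.3] z 0.0222 tool-x yaw rel 0.14 F a,b,z [-13.92  -0.3   11.5 ] Mz [ 0.19  1.95 -0.13] 0.042570453582283986
```

Request:
servo_tool([
  {"tx": -0.5, "ty": 0, "tz": 0, "turn": 0},
  {"tx": -2, "ty": 0, "tz": 0, "turn": 0},
  {"tx": -4, "ty": 0, "tz": -1, "turn": 0},
  {"tx": -4, "ty": 0, "tz": -5, "turn": 0},
  {"tx": -4, "ty": 0, "tz": -10, "turn": 0},
  {"tx": -2, "ty": 0, "tz": -15, "turn": 0},
  {"tx": 1, "ty": 0, "tz": -20, "turn": 0},
  {"tx": 4, "ty": 0, "tz": -24, "turn": 0},
  {"tx": 4, "ty": 0, "tz": -25, "turn": 0},
  {"tx": 4, "ty": 0, "tz": -25, "turn": 0},
])

```text
time: 11.7
position: [0.5032, 0.041, 0.2748]
eef_rot: [[0.991, -0.134, 0.004], [-0.134, -0.991, -0.0], [0.004, -0.0, -1.0]]
contact_force: [-0.3, 0.4, -0.3]
width: 0.0426
```

Request:
servo_tool([
  {"tx": 0, "ty": 0, "tz": 0, "turn": 0},
  {"tx": 0, "ty": 0, "tz": 0, "turn": 0},
])

```text
time: 11.9
position: [0.5007, 0.0414, 0.2711]
eef_rot: [[0.991, -0.134, -0.001], [-0.134, -0.991, 0.0], [-0.001, 0.0, -1.0]]
contact_force: [-0.2, -1.0, 0.2]
width: 0.0426
```

```bash
cat > m.py <<'E'
from meas import *
import sys
tag=sys.argv[1]
p=capture("wrist"); cv2.imwrite(f"pics/wrist_{tag}.png",p["frame"]); np.savez(f"pics/wrist_{tag}.npz",**p)
u,L=measure(p,np.radians(-7.83),[.5815,.184])
r=rack_depth(p,u,L); print(np.round(r[0],1).tolist(),r[1:4])
E
python3 st.py; python3 m.py 6
```

```text
t 11.9 a,b mm [ -60.6 -152.3] z 0.2711 tool-x yaw rel 0.14 F a,b,z [-0.08 -0.97  0.15] Mz [ 0.04  0.02 -0.05] 0.04256279241858142
it 0 yaw -8.307105811710288 rail rms mm 1.210964131945733 82 line pt [0.5808 0.1837] line spread mm 0.36779200940060897 slope 0.006606707120928361
it 1 yaw -8.050433733877755 rail rms mm 1.2927152300594638 90 line pt [0.5806 0.1841] line spread mm 0.36155717260974224 slope 0.002482359345404665
[[-88.5, -74.4000015258789], [-87.4000015258789, -244.60000610351562], [-2.799999952316284, -244.10000610351562], [-3.9000000953674316, -73.9000015258789]] ((-45.63652801513672, -159.2368621826172), (84.62069702148438, 170.2078094482422), 0.37560462951660156)
```

View pics/wrist_6.png

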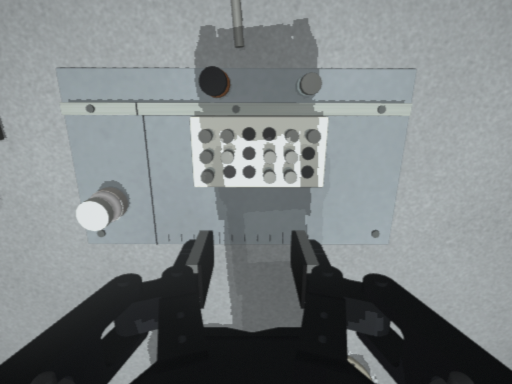

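```bash
sed -i 's/(a<-.003-0\*a)/(a<.006)/' meas.py
python3 - <<'E'
from meas import *
p=load('pics/wrist_6.npz'); u=np.radians(-7.826);L=np.array([.5815,.184]); r=rack_depth(p,u,L); print(r[:4])
# edges of plate line & rail far from rack, for check
for b0,b1 in((-.33,-.26),(-.06,.08)):
    ex=np.array([np.cos(u),np.sin(u)]); ey=np.array([-ex[1],ex[0]])
    e=edge_refine(p,np.array([*(L+b0*ey),.03]),np.array([*(L+b1*ey),.03]),n=40,half=4)
    q=plane(p,e[:,:2],.03)[:,:2]-L; print("rail edge a mm",np.round(np.percentile(q@ex*1e3,[10,50,90]),2))
l=edge_refine(p,np.array([*(L-.02*ex),.01]),np.array([*(L-.12*ex),.01]),n=40,half=4,kind="dark")
q=plane(p,l[:,:2],.01)[:,:2]-L; print("line b mm",np.round(np.percentile(q@ey*1e3,[10,50,90]),2), np.polyfit(q@ex,q@ey,1))
E
```

```text
(array([[-8.9757530e+01, -7.4069801e+01],
       [-8.9296333e+01, -2.4427592e+02],
       [-6.2446594e-02, -2.4403415e+02],
       [-5.2364349e-01, -7.3828018e+01]], dtype=float32), (-44.90998840332031, -159.05197143554688), (89.23421478271484, 170.20675659179688), 0.1552504599094391)
rail edge a mm [0.63 0.63 3.2 ]
rail edge a mm [-0.32 -0.    0.32]
line b mm [-0.37  0.    0.37] [-5.33496130e-04 -4.10242307e-07]
```

The rack lies flush: 0.15° off, with its back edge within 0.5 mm of the rail. Its leading edge is at −74 mm from the line. Next I'll turn the tool a quarter turn and go behind the trailing end.

Request:
servo_tool([
  {"tx": 0.2, "ty": 1, "tz": 0, "turn": -0.14},
  {"tx": 0.4, "ty": 3, "tz": 0, "turn": -0.28},
  {"tx": 0.6, "ty": 5, "tz": 0, "turn": -0.42},
  {"tx": 0.8, "ty": 7, "tz": 0, "turn": -0.56},
  {"tx": 1.0, "ty": 9, "tz": 0, "turn": -0.7},
  {"tx": 1.0, "ty": 11, "tz": 0, "turn": -0.84},
  {"tx": 1.0, "ty": 12, "tz": 2, "turn": -0.98},
  {"tx": 1.0, "ty": 12.8, "tz": 5, "turn": -1.12},
  {"tx": 1.0, "ty": 12.8, "tz": 8, "turn": -1.26},
  {"tx": 1.0, "ty": 12.8, "tz": 11, "turn": -1.4},
])

```text
time: 12.95
position: [0.4934, -0.0869, 0.1606]
eef_rot: [[0.295, 0.955, -0.001], [0.955, -0.295, 0.0], [0.0, -0.001, -1.0]]
contact_force: [0.2, 0.6, -0.1]
width: 0.0425
```

```bash
python3 st.py
```

```text
t 12.95 a,b mm [ -50.4 -280.4] z 0.1606 tool-x yaw rel 80.65 F a,b,z [ 0.08  0.62 -0.08] Mz [ 0.01 -0.01  0.02] 0.0425163788128079
```

Request:
servo_tool([
  {"tx": 0, "ty": 0, "tz": 2, "turn": -0.1},
  {"tx": 0, "ty": 0, "tz": 4, "turn": -0.168},
  {"tx": 0, "ty": 0, "tz": 4, "turn": -0.168},
  {"tx": 0, "ty": 0, "tz": 4, "turn": -0.168},
])

```text
time: 13.35
position: [0.4939, -0.0867, 0.1225]
eef_rot: [[0.139, 0.99, -0.001], [0.99, -0.139, 0.0], [0.0, -0.001, -1.0]]
contact_force: [-0.3, -0.5, -0.6]
width: 0.0427
```

```bash
python3 st.py
```

```text
t 13.35 a,b mm [ -49.9 -280.1] z 0.1225 tool-x yaw rel 89.85 F a,b,z [-0.25 -0.57 -0.56] Mz [0.   0.01 0.04] 0.04269850865564218
```

Request:
servo_tool([
  {"tx": 0, "ty": 0, "tz": 3, "turn": -0.003},
  {"tx": 0, "ty": 0, "tz": 6, "turn": -0.003},
  {"tx": 0, "ty": 0, "tz": 8.5, "turn": -0.003},
  {"tx": 0, "ty": 0, "tz": 9.6, "turn": -0.003},
  {"tx": 0, "ty": 0, "tz": 9.9, "turn": -0.003},
  {"tx": 0, "ty": 0, "tz": 9.9, "turn": -0.003},
  {"tx": 0.5, "ty": 0, "tz": 9.9, "turn": -0.003},
  {"tx": 1.0, "ty": 0, "tz": 9.9, "turn": -0.003},
])

```text
time: 14.15
position: [0.4962, -0.0768, 0.0244]
eef_rot: [[0.134, 0.991, 0.002], [0.991, -0.134, -0.0], [-0.0, 0.002, -1.0]]
contact_force: [0.0, -0.3, -0.3]
width: 0.0427
```

```bash
python3 st.py; python3 look.py 7 wrist|grep xx; python3 st.py
```

```text
t 14.15 a,b mm [ -49. -270.] z 0.0244 tool-x yaw rel 90.12 F a,b,z [ 0.08 -0.3  -0.3 ] Mz [-0.08 -0.03 -0.06] 0.04269114264096526
t 14.45 a,b mm [ -49.6 -270.2] z 0.0235 tool-x yaw rel 90.16 F a,b,z [1.03 0.14 0.1 ] Mz [-0.04  0.02  0.03] 0.04282096319576501
```

View pics/wrist_7.png

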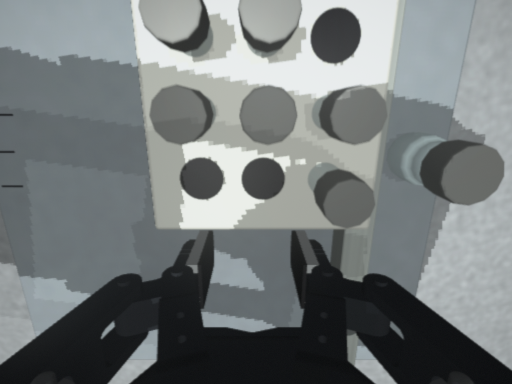

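Run:
```python
from meas import *
p=load('pics/wrist_7.npz');C=cloud(p);u=np.radians(-7.826);L=np.array([.5815,.184]);ex=np.array([np.cos(u),np.sin(u)])
for c,r in((380,285),(365,290),(345,300),(325,280),(310,260),(460,340),(305,300)): print(c,r,np.round(C[r,c],3),round((C[r,c,:2]-L)@ex*1e3,1))
```

```text
380 285 [ 0.544 -0.07   0.079] -3.1
365 290 [ 0.538 -0.071  0.079] -8.1
345 300 [ 0.531 -0.075  0.079] -14.8
325 280 [ 0.525 -0.067  0.076] -22.0
310 260 [ 0.522 -0.068  0.059] -24.3
460 340 [ 0.555 -0.072  0.103] 8.9
305 300 [ 0.515 -0.062  0.093] -32.8
```

Request:
servo_tool([
  {"tx": 0.5, "ty": 0, "tz": 0, "turn": 0.003},
  {"tx": 0.9, "ty": 0, "tz": 0, "turn": 0.003},
  {"tx": 1.2, "ty": 0.01, "tz": 0, "turn": 0.003},
  {"tx": 1.5, "ty": 0.01, "tz": 0, "turn": 0.003},
  {"tx": 1.8, "ty": 0.01, "tz": 0, "turn": 0.003},
  {"tx": 2.1, "ty": 0.02, "tz": 0, "turn": 0.003},
  {"tx": 2.4, "ty": 0.02, "tz": 0, "turn": 0.003},
  {"tx": 2.7, "ty": 0.02, "tz": 0, "turn": 0.003},
  {"tx": 3.0, "ty": 0.03, "tz": 0, "turn": 0.003},
])

```text
time: 15.35
position: [0.4997, -0.0471, 0.0233]
eef_rot: [[0.136, 0.991, -0.0], [0.991, -0.136, -0.0], [-0.0, -0.0, -1.0]]
contact_force: [-4.0, -6.9, 2.2]
width: 0.0432
```

```bash
python3 st.py
```

```text
t 15.35 a,b mm [ -49.6 -240.1] z 0.0233 tool-x yaw rel 89.98 F a,b,z [-3.   -7.38  2.16] Mz [-0.87  0.51  0.07] 0.043218907139754466
```

Request:
servo_tool([
  {"tx": 0.3, "ty": 0, "tz": 0, "turn": 0},
  {"tx": 0.6, "ty": 0, "tz": 0, "turn": 0},
  {"tx": 0.9, "ty": 0, "tz": 0, "turn": 0},
  {"tx": 1.2, "ty": 0, "tz": 0, "turn": 0},
  {"tx": 1.5, "ty": 0, "tz": 0, "turn": 0},
  {"tx": 1.8, "ty": 0, "tz": 0, "turn": 0},
  {"tx": 2.1, "ty": 0, "tz": 0, "turn": 0},
  {"tx": 2.4, "ty": 0, "tz": 0, "turn": 0},
  {"tx": 2.7, "ty": 0, "tz": 0, "turn": 0},
  {"tx": 3.0, "ty": 0, "tz": 0, "turn": 0},
])

```text
time: 16.35
position: [0.5038, -0.0174, 0.0233]
eef_rot: [[0.137, 0.991, -0.0], [0.991, -0.137, -0.0], [-0.0, -0.0, -1.0]]
contact_force: [-2.2, -4.6, 0.8]
width: 0.0426
```

```bash
python3 st.py
```

```text
t 16.35 a,b mm [ -49.6 -210.1] z 0.0233 tool-x yaw rel 89.98 F a,b,z [-1.54 -4.85  0.82] Mz [-0.8   0.38  0.02] 0.04262164886361969
```

Request:
servo_tool([
  {"tx": 0.3, "ty": 0, "tz": 0, "turn": 0},
  {"tx": 0.6, "ty": 0, "tz": 0, "turn": 0},
  {"tx": 0.9, "ty": 0, "tz": 0, "turn": 0},
  {"tx": 1.2, "ty": 0, "tz": 0, "turn": 0},
  {"tx": 1.5, "ty": 0, "tz": 0, "turn": 0},
  {"tx": 1.7, "ty": 0, "tz": 0, "turn": 0},
  {"tx": 1.9, "ty": 0, "tz": 0, "turn": 0},
  {"tx": 2.0, "ty": 0, "tz": 0, "turn": 0},
])

```text
time: 17.15
position: [0.5066, 0.0024, 0.0233]
eef_rot: [[0.136, 0.991, -0.0], [0.991, -0.136, -0.0], [-0.0, -0.0, -1.0]]
contact_force: [-3.0, -4.8, 0.5]
width: 0.0426
```

```bash
python3 st.py
```

```text
t 17.15 a,b mm [ -49.5 -190.1] z 0.0233 tool-x yaw rel 89.99 F a,b,z [-2.34 -5.18  0.48] Mz [-0.75  0.37 -0.  ] 0.04256102903266693
```

Request:
servo_tool([
  {"tx": -0.5, "ty": 0, "tz": 0, "turn": 0},
  {"tx": -1.5, "ty": 0, "tz": -1, "turn": 0},
  {"tx": -1.5, "ty": 0, "tz": -5, "turn": 0},
  {"tx": -1.5, "ty": 0, "tz": -10, "turn": 0},
  {"tx": 1.5, "ty": 0, "tz": -14, "turn": 0},
  {"tx": 6, "ty": 0, "tz": -16, "turn": 0},
  {"tx": 11, "ty": 0, "tz": -16, "turn": 0},
  {"tx": 15.5, "ty": 0, "tz": -16, "turn": 0},
  {"tx": 18, "ty": 0, "tz": -16, "turn": 0},
  {"tx": 18, "ty": 0, "tz": -16, "turn": 0},
])

```text
time: 18.15
position: [0.5313, 0.1829, 0.1839]
eef_rot: [[0.134, 0.991, 0.0], [0.991, -0.134, 0.001], [0.001, 0.0, -1.0]]
contact_force: [-0.0, -0.8, -0.1]
width: 0.0426
```

Request:
servo_tool([
  {"tx": 0, "ty": 0, "tz": 0, "turn": 0},
  {"tx": 0, "ty": 0, "tz": 0, "turn": 0},
  {"tx": 0, "ty": 0, "tz": 0, "turn": 0},
])

```text
time: 18.45
position: [0.5314, 0.1795, 0.1836]
eef_rot: [[0.138, 0.99, 0.0], [0.99, -0.138, 0.0], [0.0, 0.0, -1.0]]
contact_force: [-0.0, 0.4, -0.7]
width: 0.0428
```

```bash
python3 st.py; python3 look.py 8 wrist
python3 - <<'E'
from meas import *
p=load('pics/wrist_8.npz'); u=np.radians(-7.826);L=np.array([.5815,.184]); r=rack_depth(p,u,L); print(r[:4])
E
```

```text
t 18.45 a,b mm [-49.  -11.3] z 0.1836 tool-x yaw rel 89.9 F a,b,z [-0.1   0.39 -0.75] Mz [ 0.02  0.01 -0.02] 0.04275943681301362
18.45 [0.5314 0.1795 0.1836] [-0.05  0.4  -0.75] 0.04275943681301362
wrist cam [0.542 0.255 0.326] axis [-0.04 -0.29 -0.96]
rack_lead [([254.1, 171.4], 0.72)] [[0.5339, 0.1812, 0.01]]
rack_back_a [([295.4, 170.1], 0.58)] [[0.581, 0.1762, 0.01]]
line [([293.8, 160.1], 0.89)] [[0.5803, 0.188, 0.01]]
rail [] []
plate [] []
(array([[ -90.76787   , -177.20468   ],
       [  -0.72288346, -177.36533   ],
       [  -0.42020416,   -7.69545   ],
       [ -90.46519   ,   -7.5348053 ]], dtype=float32), (-45.59403610229492, -92.45006561279297), (169.67015075683594, 90.04512786865234), 89.89778900146484)
```

View pics/wrist_8.png

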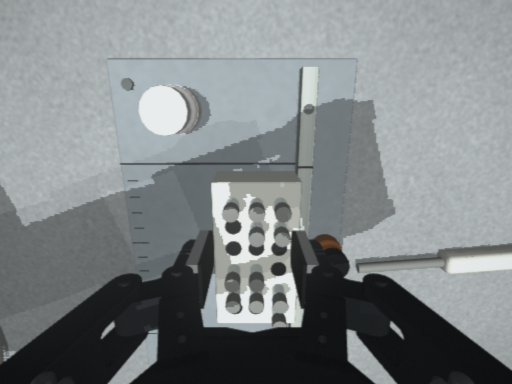

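This view shows the line at row ~163 and the foot of the rack's leading end at row ~174, columns 213–300. I'll measure the gap between them to sub-pixel in this same picture.

```bash
cat > gap.py <<'E'
from meas import *
import sys
def gap(p,bot=-.008,half=4,b0=None):
    u=np.radians(-7.826);L=np.array([.5815,.184]);ex=np.array([np.cos(u),np.sin(u)]);ey=np.array([-ex[1],ex[0]])
    W=lambda a,b,z: np.array([*(L+a*ex+b*ey),z])
    l=edge_refine(p,W(-.1,0,.01),W(-.15,0,.01),n=30,half=5,kind="dark"); q=plane(p,l[:,:2],.01)[:,:2]-L
    l2=edge_refine(p,W(-.015,0,.01),W(-.08,0,.01),n=40,half=5,kind="dark"); q2=plane(p,l2[:,:2],.01)[:,:2]-L
    print("line beside a-100..-150: b",np.round(np.percentile(q@ey*1e3,[10,50,90]),2),"in front of rack",np.round(np.percentile(q2@ey*1e3,[10,50,90]),2), "slope",np.polyfit(q@ex,q@ey,1)[0])
    for z,nm in((.01,"bottom"),(.06,"top")):
        e=edge_refine(p,W(-.012,bot,z),W(-.078,bot,z),n=50,half=half); qe=plane(p,e[:,:2],z)[:,:2]-L
        print(nm,"lead edge b",np.round(np.percentile(qe@ey*1e3,[10,50,90]),2),"slope",np.round(np.polyfit(qe@ex,qe@ey,1)[0],4))
    C=cloud(p)
    # leading face points from depth
    a=(C[...,:2]-L)@ex; b=(C[...,:2]-L)@ey; z=C[...,2]; m=(z>.018)&(z<.052)&(a>-.085)&(a<-.005)&(b>-.03)&(b<.01)
    print("face depth pts",m.sum(),np.round(np.percentile(b[m]*1e3,[5,25,50,75,95]),2) if m.any() else "", "slope",np.polyfit(a[m],b[m],1)[0] if m.sum()>5 else "")
    return
if __name__=="__main__":
    p=load(sys.argv[1]); gap(p,bot=float(sys.argv[2]) if len(sys.argv)>2 else -.008)
E
python3 gap.py pics/wrist_8.npz -0.0085
python3 -c "
import cv2;a=cv2.imread('pics/wrist_8.png')[140:200,190:330];cv2.imwrite('pics/w8c.png',cv2.resize(a,None,fx=5.5,fy=5.5,interpolation=cv2.INTER_NEAREST))"
```

```text
line beside a-100..-150: b [-0.58  0.58  0.58] in front of rack [-0.58  0.58  0.58] slope 0.008459027787192862
bottom lead edge b [-8.5  -8.5  -7.91] slope 0.0001
top lead edge b [-7.99 -7.74 -7.49] slope -0.0043
face depth pts 585 [-8.27 -8.1  -8.   -7.89 -7.72] slope 0.0002937541069080203
```

View pics/w8c.png

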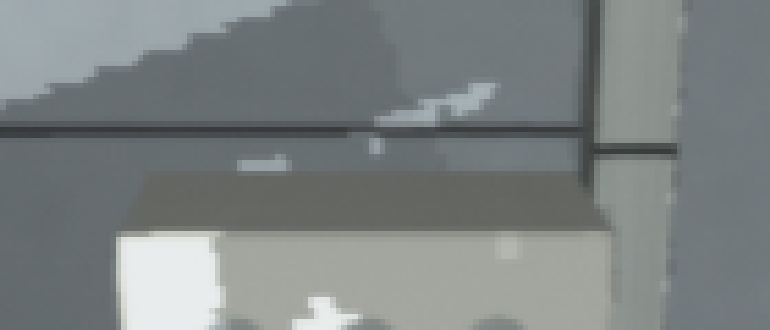

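Request:
servo_tool([
  {"tx": -3, "ty": 0, "tz": 0, "turn": 0},
  {"tx": -8, "ty": 0, "tz": 0, "turn": 0},
  {"tx": -13, "ty": 0, "tz": 0, "turn": 0},
  {"tx": -17, "ty": 0, "tz": 0, "turn": 0},
  {"tx": -19.5, "ty": 0, "tz": 1, "turn": 0},
  {"tx": -19.5, "ty": 0, "tz": 5, "turn": 0},
  {"tx": -19.5, "ty": 0, "tz": 10, "turn": 0},
  {"tx": -19.5, "ty": 0, "tz": 14, "turn": 0},
  {"tx": -19.5, "ty": 0, "tz": 15.8, "turn": 0},
  {"tx": -19.5, "ty": 0, "tz": 16, "turn": 0},
])

```text
time: 19.75
position: [0.5032, -0.0124, 0.0211]
eef_rot: [[0.137, 0.991, -0.004], [0.991, -0.137, 0.001], [0.0, -0.004, -1.0]]
contact_force: [-0.4, 0.0, 0.7]
width: 0.0428
```

```bash
python3 st.py
```

```text
t 19.75 a,b mm [ -50.8 -205.2] z 0.0211 tool-x yaw rel 89.97 F a,b,z [-0.42 -0.03  0.69] Mz [-0.03  0.    0.01] 0.04276398257160769
```

Request:
servo_tool([
  {"tx": 0.4, "ty": 0, "tz": 0, "turn": 0},
  {"tx": 0.8, "ty": 0, "tz": 0, "turn": 0},
  {"tx": 1.1, "ty": 0, "tz": 0, "turn": 0},
  {"tx": 1.3, "ty": 0, "tz": 0, "turn": 0},
  {"tx": 1.3, "ty": 0, "tz": 0, "turn": 0},
])

```text
time: 20.25
position: [0.5067, 0.0006, 0.0238]
eef_rot: [[0.136, 0.991, 0.001], [0.991, -0.136, 0.0], [0.0, 0.001, -1.0]]
contact_force: [0.9, 1.0, 0.0]
width: 0.0424
```

```bash
python3 st.py
```

```text
t 20.25 a,b mm [ -49.2 -191.9] z 0.0238 tool-x yaw rel 90.0 F a,b,z [0.75 1.15 0.04] Mz [-0.   -0.04  0.03] 0.04243088396030894
```

Request:
servo_tool([
  {"tx": 0.15, "ty": 0, "tz": 0, "turn": 0},
  {"tx": 0.27, "ty": 0.01, "tz": 0, "turn": 0},
  {"tx": 0.37, "ty": 0.02, "tz": 0, "turn": 0},
  {"tx": 0.47, "ty": 0.02, "tz": 0, "turn": 0},
  {"tx": 0.56, "ty": 0.02, "tz": 0, "turn": 0},
  {"tx": 0.64, "ty": 0.02, "tz": 0, "turn": 0},
  {"tx": 0.7, "ty": 0.02, "tz": 0, "turn": 0},
  {"tx": 0.74, "ty": 0.02, "tz": 0, "turn": 0},
  {"tx": 0.74, "ty": 0.02, "tz": 0, "turn": 0},
])

```text
time: 21.15
position: [0.5075, 0.007, 0.0235]
eef_rot: [[0.137, 0.991, -0.0], [0.991, -0.137, -0.001], [-0.001, -0.0, -1.0]]
contact_force: [-4.6, -7.4, 3.8]
width: 0.0428
```

```bash
python3 st.py
```

```text
t 21.15 a,b mm [ -49.3 -185.4] z 0.0235 tool-x yaw rel 89.98 F a,b,z [-3.54 -7.99  3.84] Mz [-0.97  0.6   0.03] 0.04280149779841338
```

Request:
servo_tool([
  {"tx": 0.05, "ty": 0, "tz": 0, "turn": 0},
  {"tx": 0.1, "ty": 0, "tz": 0, "turn": 0},
  {"tx": 0.13, "ty": 0, "tz": 0, "turn": 0},
  {"tx": 0.13, "ty": 0, "tz": 0, "turn": 0},
])

```text
time: 21.55
position: [0.5076, 0.0083, 0.0234]
eef_rot: [[0.137, 0.991, -0.001], [0.991, -0.137, -0.001], [-0.001, -0.0, -1.0]]
contact_force: [-5.0, -7.2, 2.9]
width: 0.0428
```

```bash
python3 st.py
```

```text
t 21.55 a,b mm [ -49.3 -184.2] z 0.0234 tool-x yaw rel 89.97 F a,b,z [-3.98 -7.86  2.94] Mz [-0.98  0.51  0.09] 0.04276034963451861
```

Request:
servo_tool([
  {"tx": -0.5, "ty": 0, "tz": 0, "turn": 0},
  {"tx": -1.5, "ty": 0, "tz": -1, "turn": 0},
  {"tx": -1.5, "ty": 0, "tz": -5, "turn": 0},
  {"tx": -1.5, "ty": 0, "tz": -10, "turn": 0},
  {"tx": 1, "ty": 0, "tz": -12.5, "turn": 0},
  {"tx": 5, "ty": 0, "tz": -13, "turn": 0},
  {"tx": 10, "ty": 0, "tz": -13, "turn": 0},
  {"tx": 14.5, "ty": 0, "tz": -13, "turn": 0},
  {"tx": 17, "ty": 0, "tz": -13, "turn": 0},
  {"tx": 17.5, "ty": 0, "tz": -13, "turn": 0},
])

```text
time: 22.55
position: [0.5318, 0.1842, 0.1539]
eef_rot: [[0.134, 0.991, 0.0], [0.991, -0.134, 0.001], [0.001, 0.0, -1.0]]
contact_force: [0.5, -0.9, 1.1]
width: 0.0428
```

Request:
servo_tool([
  {"tx": 0, "ty": 0, "tz": 0, "turn": 0},
  {"tx": 0, "ty": 0, "tz": 0, "turn": 0},
  {"tx": 0, "ty": 0, "tz": 0, "turn": 0},
])

```text
time: 22.85
position: [0.5318, 0.181, 0.1536]
eef_rot: [[0.138, 0.99, 0.0], [0.99, -0.138, -0.0], [0.0, 0.0, -1.0]]
contact_force: [0.5, -0.4, 0.4]
width: 0.0429
```

```bash
python3 st.py; python3 look.py 9 wrist|tail -5; python3 gap.py pics/wrist_9.npz -0.0022
python3 - <<'E'
from meas import *
p=load('pics/wrist_9.npz'); u=np.radians(-7.826);L=np.array([.5815,.184]); r=rack_depth(p,u,L); print(r[:4])
uv=proj(p,[*(L-.045*np.array([np.cos(u),np.sin(u)])),.01])[0].astype(int);print(uv)
a=p["frame"][uv[1]-30:uv[1]+40,uv[0]-75:uv[0]+75];cv2.imwrite('pics/w9c.png',cv2.resize(a,None,fx=5.2,fy=5.2,interpolation=cv2.INTER_NEAREST))
E
```

```text
t 22.85 a,b mm [-48.8  -9.7] z 0.1536 tool-x yaw rel 89.9 F a,b,z [ 0.5  -0.31  0.38] Mz [ 0.01 -0.02  0.01] 0.04293008956263673
rack_lead [([255.4, 175.9], 0.59)] [[0.5357, 0.1847, 0.01]]
rack_back_a [([299.7, 174.8], 0.84), ([258.0, 249.0], 0.61)] [[0.5816, 0.1796, 0.01], [0.5272, 0.0999, 0.01]]
line [([298.8, 167.7], 0.92)] [[0.5814, 0.1872, 0.01]]
rail [([299.7, 167.6], 0.74)] [[0.5823, 0.1872, 0.01]]
plate [] []
line beside a-100..-150: b [-0.27 -0.    0.  ] in front of rack [-0.27 -0.27  0.  ] slope 0.00274744755271539
bottom lead edge b [1.26 1.26 1.52] slope -0.0006
top lead edge b [-2.65 -2.65 -1.75] slope 0.0064
face depth pts 750 [-2.46 -2.27 -2.16 -2.04 -1.89] slope -0.00024316598116095779
(array([[ -90.63547   ,   -1.7814298 ],
       [ -90.46919   , -158.91264   ],
       [  -0.35271454, -158.81728   ],
       [  -0.51898956,   -1.6860657 ]], dtype=float32), (-45.49409103393555, -80.29935455322266), (90.11651611328125, 157.1313018798828), 0.06063001602888107)
[255 170]
```

View pics/w9c.png

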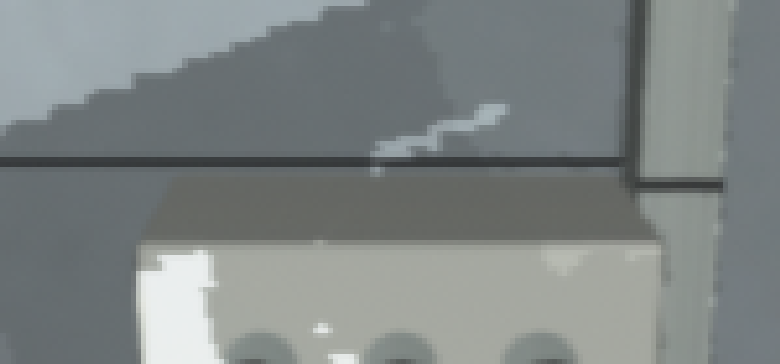

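Run:
```python
from meas import *
p=load('pics/wrist_9.npz'); g=cv2.cvtColor(p["frame"],cv2.COLOR_BGR2GRAY).astype(float); u=np.radians(-7.826);L=np.array([.5815,.184]);ex=np.array([np.cos(u),np.sin(u)]);ey=np.array([-ex[1],ex[0]])
for c0,c1 in((220,250),(275,295)):
    pr=g[164:184,c0:c1].mean(1)
    for r,v in zip(range(164,184),pr): print(r,round(v,1),round(float((plane(p,[(c0+c1)/2,r],.01)[0,:2]-L)@ey*1e3),2),end=' | ')
    print()
```

```text
164 108.7 7.17 | 165 108.8 6.12 | 166 108.9 5.07 | 167 109.1 4.01 | 168 109.0 2.96 | 169 104.8 1.9 | 170 60.8 0.84 | 171 56.8 -0.22 | 172 102.2 -1.29 | 173 105.9 -2.36 | 174 102.9 -3.43 | 175 102.3 -4.5 | 176 102.4 -5.57 | 177 102.1 -6.65 | 178 102.3 -7.73 | 179 102.5 -8.81 | 180 103.1 -9.89 | 181 103.3 -10.98 | 182 103.2 -12.06 | 183 103.6 -13.15 | 
164 121.3 7.09 | 165 121.4 6.05 | 166 121.2 4.99 | 167 121.0 3.94 | 168 120.8 2.88 | 169 114.6 1.83 | 170 63.9 0.77 | 171 58.6 -0.3 | 172 109.4 -1.36 | 173 111.3 -2.43 | 174 103.8 -3.5 | 175 102.2 -4.57 | 176 102.0 -5.64 | 177 102.0 -6.72 | 178 102.0 -7.8 | 179 102.0 -8.88 | 180 102.9 -9.96 | 181 102.8 -11.05 | 182 103.0 -12.13 | 183 102.8 -13.22 |
```

The gap to the line's centre is now about 2.5 mm, and the edge profile and depth agree. I'll nudge the rack about 1.9 mm more.

Request:
servo_tool([
  {"tx": -3, "ty": 0, "tz": 0, "turn": 0},
  {"tx": -8, "ty": 0, "tz": 0, "turn": 0},
  {"tx": -13, "ty": 0, "tz": 0, "turn": 0},
  {"tx": -17, "ty": 0, "tz": 0, "turn": 0},
  {"tx": -19.5, "ty": 0, "tz": 0.5, "turn": 0},
  {"tx": -19.5, "ty": 0, "tz": 4, "turn": 0},
  {"tx": -19.5, "ty": 0, "tz": 9, "turn": 0},
  {"tx": -19.5, "ty": 0, "tz": 12, "turn": 0},
  {"tx": -19.3, "ty": 0, "tz": 13, "turn": 0},
  {"tx": -19, "ty": 0, "tz": 13, "turn": 0},
])

```text
time: 24.15
position: [0.5054, -0.0058, 0.0228]
eef_rot: [[0.137, 0.991, -0.002], [0.991, -0.137, 0.0], [0.0, -0.002, -1.0]]
contact_force: [0.2, 0.6, 0.8]
width: 0.0427
```

Request:
servo_tool([
  {"tx": 0.5, "ty": 0, "tz": 0, "turn": 0},
  {"tx": 0.9, "ty": 0, "tz": 0, "turn": 0},
  {"tx": 1.1, "ty": 0, "tz": 0, "turn": 0},
  {"tx": 1.1, "ty": 0, "tz": 0, "turn": 0},
])

```text
time: 24.55
position: [0.5077, 0.0053, 0.0241]
eef_rot: [[0.136, 0.991, 0.001], [0.991, -0.136, -0.0], [0.0, 0.001, -1.0]]
contact_force: [0.7, 0.2, 1.2]
width: 0.0427
```

```bash
python3 st.py
```

```text
t 24.55 a,b mm [ -48.8 -187.1] z 0.0241 tool-x yaw rel 90.01 F a,b,z [0.71 0.32 1.19] Mz [-0.01 -0.01  0.01] 0.042676362073962006
```

Request:
servo_tool([
  {"tx": 0.1, "ty": 0, "tz": 0, "turn": 0},
  {"tx": 0.2, "ty": 0, "tz": 0, "turn": 0},
  {"tx": 0.27, "ty": 0, "tz": 0, "turn": 0},
  {"tx": 0.33, "ty": 0, "tz": 0, "turn": 0},
  {"tx": 0.38, "ty": 0, "tz": 0, "turn": 0},
  {"tx": 0.42, "ty": 0, "tz": 0, "turn": 0},
  {"tx": 0.45, "ty": 0, "tz": 0, "turn": 0},
  {"tx": 0.45, "ty": 0, "tz": 0, "turn": 0},
])

```text
time: 25.35
position: [0.5078, 0.0093, 0.0233]
eef_rot: [[0.137, 0.991, -0.0], [0.991, -0.137, -0.0], [-0.0, -0.0, -1.0]]
contact_force: [-1.2, -4.6, 0.9]
width: 0.0427
```

```bash
python3 st.py
```

```text
t 25.35 a,b mm [ -49.2 -183.1] z 0.0233 tool-x yaw rel 89.97 F a,b,z [-0.58 -4.74  0.85] Mz [-0.56  0.17  0.04] 0.04271603019703609
```

Request:
servo_tool([
  {"tx": 0.03, "ty": 0, "tz": 0, "turn": 0},
  {"tx": 0.06, "ty": 0, "tz": 0, "turn": 0},
  {"tx": 0.08, "ty": 0, "tz": 0, "turn": 0},
  {"tx": 0.08, "ty": 0, "tz": 0, "turn": 0},
])

```text
time: 25.75
position: [0.508, 0.0102, 0.0233]
eef_rot: [[0.137, 0.991, -0.0], [0.991, -0.137, 0.0], [0.0, -0.0, -1.0]]
contact_force: [-1.6, -3.1, 0.1]
width: 0.0423
```

```bash
python3 st.py
```

```text
t 25.75 a,b mm [ -49.2 -182.1] z 0.0233 tool-x yaw rel 89.98 F a,b,z [-1.12 -3.27  0.07] Mz [-0.54  0.11 -0.  ] 0.042302480649781954
```

Request:
servo_tool([
  {"tx": -0.5, "ty": 0, "tz": 0, "turn": 0},
  {"tx": -1.5, "ty": 0, "tz": -1, "turn": 0},
  {"tx": -1.5, "ty": 0, "tz": -5, "turn": 0},
  {"tx": -1.5, "ty": 0, "tz": -10, "turn": 0},
  {"tx": 1, "ty": 0, "tz": -12.5, "turn": 0},
  {"tx": 5, "ty": 0, "tz": -13, "turn": 0},
  {"tx": 10, "ty": 0, "tz": -13, "turn": 0},
  {"tx": 14.5, "ty": 0, "tz": -13, "turn": 0},
  {"tx": 17, "ty": 0, "tz": -13, "turn": 0},
  {"tx": 17.5, "ty": 0, "tz": -13, "turn": 0},
])

```text
time: 26.75
position: [0.532, 0.1856, 0.1539]
eef_rot: [[0.134, 0.991, 0.0], [0.991, -0.134, 0.001], [0.001, 0.0, -1.0]]
contact_force: [0.3, -1.1, -0.9]
width: 0.0425
```

Request:
servo_tool([
  {"tx": 0, "ty": 0, "tz": 0, "turn": 0},
  {"tx": 0, "ty": 0, "tz": 0, "turn": 0},
  {"tx": 0, "ty": 0, "tz": 0, "turn": 0},
])

```text
time: 27.05
position: [0.532, 0.1823, 0.1536]
eef_rot: [[0.138, 0.99, 0.0], [0.99, -0.138, 0.0], [0.0, 0.0, -1.0]]
contact_force: [-0.5, -0.8, -1.1]
width: 0.0428
```

```bash
python3 st.py; python3 look.py 10 wrist|tail -5; python3 gap.py pics/wrist_10.npz -0.0002
python3 - <<'E'
from meas import *
p=load('pics/wrist_10.npz'); u=np.radians(-7.826);L=np.array([.5815,.184]);ex=np.array([np.cos(u),np.sin(u)]);ey=np.array([-ex[1],ex[0]]); r=rack_depth(p,u,L); print(r[:4])
uv=proj(p,[*(L-.045*ex),.01])[0].astype(int);print(uv)
a=p["frame"][uv[1]-30:uv[1]+40,uv[0]-95:uv[0]+55];cv2.imwrite('pics/w10c.png',cv2.resize(a,None,fx=5.2,fy=5.2,interpolation=cv2.INTER_NEAREST))
g=cv2.cvtColor(p["frame"],cv2.COLOR_BGR2GRAY).astype(float)
for c0,c1 in((185,210),(220,250),(275,295)):
    for r in range(164,182): print(r,round(g[r,c0:c1].mean(),1),round(float((plane(p,[(c0+c1)/2,r],.01)[0,:2]-L)@ey*1e3),2),end=' | ')
    print()
E
```

```text
t 27.05 a,b mm [-48.8  -8.4] z 0.1536 tool-x yaw rel 89.9 F a,b,z [-0.37 -0.84 -1.08] Mz [0.   0.02 0.01] 0.04283797445273226
rack_lead [([255.1, 172.5], 0.8), ([298.6, 173.2], 0.23)] [[0.5361, 0.1897, 0.01], [0.5808, 0.1827, 0.01]]
rack_back_a [([297.9, 171.2], 0.68)] [[0.5803, 0.185, 0.01]]
line [([298.8, 169.1], 0.87)] [[0.5814, 0.187, 0.01]]
rail [([327.0, 260.1], 0.42)] [[0.6039, 0.0762, 0.01]]
plate [] []
line beside a-100..-150: b [0.   0.   0.27] in front of rack [0. 0. 0.] slope -0.0013700355565299648
bottom lead edge b [1.4  1.4  1.66] slope 0.002
top lead edge b [-0.43 -0.43 -0.2 ] slope 0.0014
face depth pts 753 [-0.43 -0.26 -0.14 -0.02  0.14] slope 0.00016569750242744974
(array([[ -90.51086   ,    0.38178685],
       [ -90.483574  , -158.16183   ],
       [  -0.5231247 , -158.14636   ],
       [  -0.5504074 ,    0.39726257]], dtype=float32), (-45.516990661621094, -78.88228607177734), (89.96044921875, 158.5436248779297), 0.00985858216881752)
[255 171]
164 109.3 8.53 | 165 109.1 7.48 | 166 108.9 6.43 | 167 108.8 5.37 | 168 108.8 4.32 | 169 108.6 3.26 | 170 104.9 2.2 | 171 68.2 1.13 | 172 55.6 0.07 | 173 87.8 -1.0 | 174 105.3 -2.07 | 175 107.8 -3.14 | 176 107.8 -4.21 | 177 107.8 -5.29 | 178 107.7 -6.37 | 179 107.5 -7.45 | 180 107.2 -8.53 | 181 107.1 -9.62 | 
164 108.4 8.47 | 165 108.4 7.42 | 166 108.5 6.37 | 167 108.6 5.32 | 168 109.0 4.26 | 169 110.0 3.2 | 170 105.4 2.14 | 171 68.0 1.08 | 172 57.1 0.02 | 173 96.0 -1.05 | 174 101.8 -2.12 | 175 102.0 -3.19 | 176 102.1 -4.27 | 177 102.0 -5.34 | 178 102.3 -6.42 | 179 103.0 -7.5 | 180 103.2 -8.59 | 181 103.2 -9.67 | 
164 120.7 8.4 | 165 120.8 7.35 | 166 120.8 6.3 | 167 121.0 5.25 | 168 120.6 4.19 | 169 120.5 3.13 | 170 115.8 2.07 | 171 73.0 1.01 | 172 64.2 -0.05 | 173 96.6 -1.12 | 174 101.7 -2.19 | 175 101.7 -3.26 | 176 101.7 -4.34 | 177 101.9 -5.41 | 178 101.8 -6.49 | 179 102.6 -7.57 | 180 102.6 -8.66 | 181 102.6 -9.74 |
```

View pics/w10c.png

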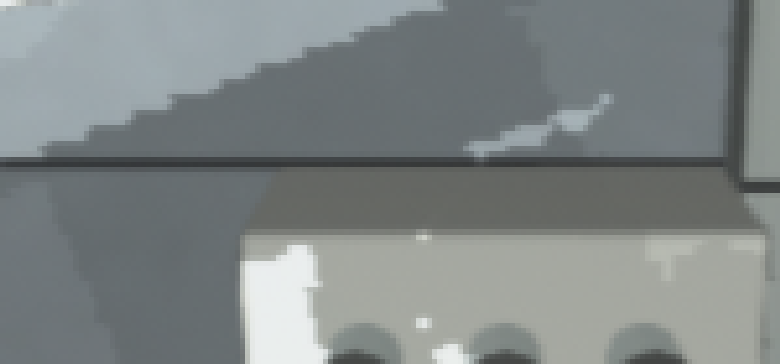

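Run:
```python
from meas import *
u=np.radians(-7.826);L=np.array([.5815,.184]);ex=np.array([np.cos(u),np.sin(u)]);ey=np.array([-ex[1],ex[0]])
for f in(8,10):
    p=load(f'pics/wrist_{f}.npz'); e=edge_refine(p,np.array([*(L+.015*ey),.03]),np.array([*(L+.08*ey),.03]),n=40,half=4)
    q=plane(p,e[:,:2],.03)[:,:2]-L; print(f,"rail near top edge a",np.round(np.percentile(q@ex*1e3,[10,50,90]),2))
    for b0,b1 in((-.012,-.05),(-.05,-.10)):
        e=edge_refine(p,np.array([*(L+b0*ey-.0005*ex),.06]),np.array([*(L+b1*ey-.0005*ex),.06]),n=40,half=4); q=plane(p,e[:,:2],.06)[:,:2]-L; print("rack rail-side top edge a",np.round(np.percentile(q@ex*1e3,[10,50,90]),2))
p=load('pics/wrist_10.npz'); cv2.imwrite('pics/w10b.png',cv2.resize(p["frame"][120:330,200:400],None,fx=2.8,fy=2.8,interpolation=cv2.INTER_CUBIC))
```

```text
8 rail near top edge a [-0.75 -0.25  0.  ]
rack rail-side top edge a [-1.75 -1.26  2.05]
rack rail-side top edge a [-4.65  0.42  3.73]
10 rail near top edge a [-0.5  -0.22  0.23]
rack rail-side top edge a [-1.63 -1.39  0.26]
rack rail-side top edge a [-2.73  1.64  3.23]
```

View pics/w10b.png

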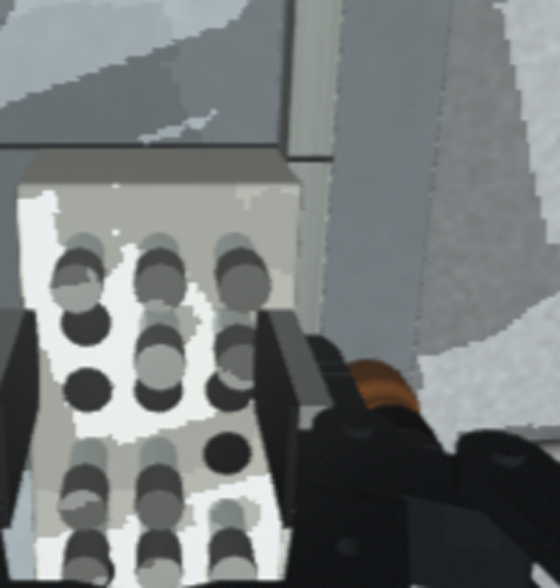

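Run:
```python
from h import *
p=capture("scene"); a=p["frame"][150:310,180:390]; cv2.imwrite("pics/fin.png",cv2.resize(a,None,fx=3.5,fy=3.5,interpolation=cv2.INTER_CUBIC))
```

```text
(no output)
```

View pics/fin.png

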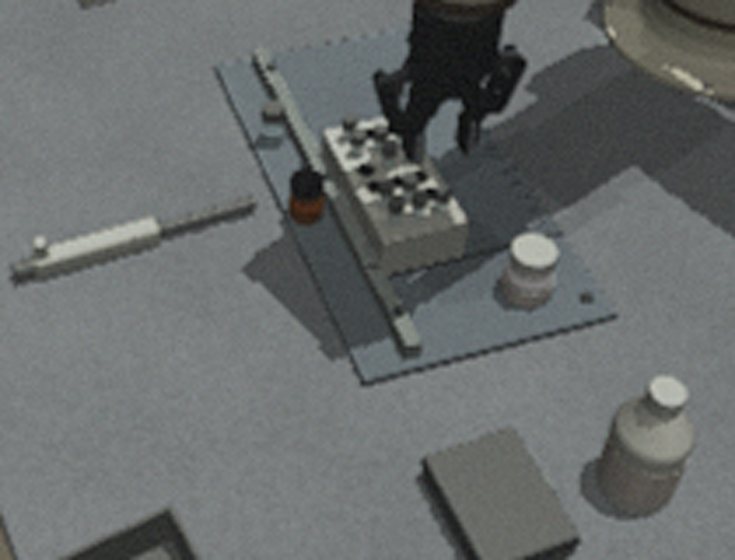

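The rack lies along the rail with its leading foot on the line at about (425,262) in this crop. The jar, vial, cup, bottle, slide box and pipette stand where they were, and the gripper is clear above. I'm handing the job in.

```bash
python3 -c "
from h import *
print(finish_job())"
```

```text
the job is handed in; nothing more can be done
None
```

I seated the rack against the rail, slid it along to the line and handed the job in at about 27 s of the 58 s allowed.

- **Seating:** I pushed the rack square with two half-open fingers at low speed. I then pressed it against the rail with about 14 N in total, against the 4–7 N it took to slide.
- **Sliding:** I pushed the trailing end in small steps, with a light bias towards the rail. I stopped twice to measure the gap to the line before the last nudge.
- **Last checks:**
  - **Squareness:** the rack is within about 0.1° of the rail.
  - **Gap to the rail:** the rack's back edge reads 0.5 mm off the fitted rail face and the rail's own edge reads 0.2 mm. That leaves about 0.3 mm, which is within measurement error.
  - **Line:** the leading edge is on the 2 mm line, about 0.5 mm short of its centre. Depth gave 0.45 mm and the image about 0.7 mm.
  - **Surroundings:** the gripper was clear, and the things in the last scene picture had not visibly moved. The tray and timer were outside that crop, so I did not check them at the end.
- **Checks that failed or disagreed:**
  - **Refused move:** an early camera move was refused at validation, and I sent it again with all fields filled in.
  - **Edge finder:** in the last two close views it locked onto the line instead of the rack's foot. It also gave scattered values along the rack's rail side. I relied on the raw pixel profiles and depth instead.

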